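# Drop the short bag clip through the half-turn guide of the clip stand

### The arm

A 7-joint arm with a two-finger parallel gripper is mounted at the origin on a cart in front of the work surface, level with it; the furniture and walls round the work are solid. World frame = base frame: x ahead of the robot, y to its left, z up, the work surface at z = 0. Lengths are in m, angles in rad, forces in N, time in s.
With the tool pointing down it reaches from about 0.425 to 0.95 m from the base axis. Payload 4.7 kg.
Tool frame: the origin (TCP) lies midway between the tips of the shut fingers; the grasp point (between the pads) lies 19 mm behind it; z points along the fingers, y is the line along which they close (so a half turn about z gives the same grasp; the last joint's range is limited). The gripper opens to 87 mm and grips with 3 to 60 N. Pads are 19 mm wide; open, the fingers measure 117 mm over their backs; the gripper's body (75 mm by 190 mm) begins 51 mm behind the grasp point.
Start: joints at [1.153, 0.469, -0.049, 1.532, 0.024, 1.141, -0.082], TCP at [0.256, -0.625, 0.223] pointing down, gripper open.
Joint ranges: [-2.59, 2.59], [-0.33, 1.99], [-1.39, 1.29], [0.1, 2.45], [-1.04, 4.18], [0.21, 1.99], [-2.66, 2.66]. Speed limits (rad/s): [2.57, 2.57, 3.14, 3.14, 3.14, 3.14, 3.14].

### API

Orientations are given as a rotation vector (axis times angle).
In Python, from station import get_state, capture, hand_in gives the robot as it stands.
- The arm moves only by the shell command python3 -m pendant 'ROWS' [OPENING]. ROWS is JSON, a list of rows, each an object with "offset": the shift along the tool's x, y, z in cm, a list of three; "rot": the turn, a rotation vector about the tool's x, y, z in rad, a list of three. A call has 1 to 8 rows; each row is the pose to reach, as a shift and turn from the pose commanded when the call began, along the tool's axes at that moment; what a row does not reach only later rows make up. A row lasts 1/10 s, in which the tool goes at most 50 mm and 8.59 degrees, less where a joint would pass 70% of its speed; a pose out of reach is approached as far as the arm can. A call with a gripper value outside its range is refused whole. OPENING is the opening, from 0 (shut) to 1 (fully open), set as the call begins (- or left out, the last holds). The fingers move at their own pace and stop on an object; the grip force is fixed at half the most. Time passes only in rows, so rows that repeat a pose let the fingers close. It gives the time, the measured TCP pose, the force, the opening and the grip force at its end, in the units of the state.
- get_state(): the state, without advancing time (a new reading comes with each control period).
- capture(name): name is "side" or "top" or "wrist"; returns a dict with "image" (400x640x3 uint8, red, green, blue), "camera_matrix" (3x3 intrinsics, pixels), "rvec" (rotation vector, rad) and "tvec" (3), from world to camera coordinates, as OpenCV has them. Camera axes: x right, y down, z forward; pixel columns grow to the right and rows downward; lengths in m; the calibration is good to about 2 mm. A picture is of the moment at which its call begins. There is no depth.
- hand_in(): hands the job in; it is judged then, once.
The state is a dict: "t": time; "joint_positions": joint angles; "qd": joint speeds; "effort": joint torques, N m; "tool_pos": TCP position; "ee_rot": TCP orientation; "force": force on the tool from outside, world axes, zero at the start; "moment": the same for the moment, N m; "opening": finger opening in m; "grasp_force": force on a finger pad.
Only numpy, scipy, OpenCV 4.12 (cv2) and the standard library are available. Lean on these libraries where they do the work, as an engineer would, in place of code of your own. Each camera call takes 0.05 s, during which the arm holds its last target. There are 200 camera calls.

### The job

Put the short bag clip away in the clip stand: pick it up by its finger tab and drop it, tab up, through the twisted guide slot, so that it comes to rest upright on the tray below with its steel loop towards the tray's raised lip. The guide turns the clip half round on its way down. Leave the long clip where it is.

Things in the scene. Friction and masses are not known exactly. Their poses are not given: they have to be found in the camera images.
- clip_mid (a point): Short bag clip, pale wood, standing upright: 46 mm long (x), 10 thick (y), 54 high, 40 g. Point: its centre, 27 mm above the underside. Body 24 mm high: wooden jaws with the nose at -x; at the +x end an open square steel wire loop. In the middle a wooden finger tab, 14 mm (x) by 8 mm (y), stands 24 to 54 mm above the underside: grip it across its 8 mm, with the fingertips over the 24 mm body.
- longclip_mid (a point): Long bag clip, a bystander to be left alone: same wood, height, loop and tab, but 94 mm long, too long for the guide. Point: its centre, 27 mm above its underside; axes as for the short clip.
- stand_mouth (a point): Fixed clip stand: white chute over a tray. Point: centre of the mouth at the rim, 240 mm over the worktop; z up, x along the mouth's long side, away from the lip. Funnel 84 (x) by 75 mm (y), narrowing over 30 mm to a 56 by 27 mm slot that twists 180 deg about z and opens 30 mm over the worktop. A clip put in tab up and along x lands in the tray's groove (floor 6 mm up) pointing the opposite way.
- stand_lip (a point): Middle of the top edge of the tray's raised lip, an upturned edge 100 mm wide and 24 mm high across one end of the tray, 86 mm from the chute's axis on the -x side of the stand. Axes as for the mouth.
Mind the look-alikes: they are no part of the job. Leave any purple look-alike of the part that bears clip_mid alone.

How it is judged:
On the way:
1. the short clip is in the mouth of the guide (horizontal distance between clip_mid and stand_mouth below 0.025 m and z of clip_mid in the frame of stand_mouth between -0.1 and 0.02 m).
At the end, for the whole second after the job is handed in: The short clip rests in the tray's groove under the guide: its centre within 25 mm of the guide's axis and at least 190 mm below the rim, upright within 20 degrees, lengthwise along the groove within 20 degrees, its loop end towards the lip; the long clip is within 30 mm of where it was (horizontal distance between clip_mid and stand_mouth below 0.025 m and z of clip_mid in the frame of stand_mouth below -0.19 m and angle between clip_mid's own z axis and vertical below 0.35 rad and angle between the x axis of clip_mid and the x axis of stand_mouth, either way round below 0.35 rad and x of stand_lip in the frame of clip_mid above 0.05 m and distance of longclip_mid from where it was at the start of the episode below 0.03 m); the robot touches nothing.
It fails at once if the long clip is moved more than 30 mm (distance of longclip_mid from where it was at the start of the episode above 0.03 m).
It also fails if it takes over 42 s, if anything falls off the work surface, if the arm or the gripper's body presses on something with over 40 N, if the wrist force passes 120 N, or if a joint passes its speed limit or range.

## Working session

There is one attempt and no reset: what is moved stays moved. The work goes in short steps, Python scripts to look and compute and a shell command to move; the robot and the scene stay as the last step left them, time stands still between calls to the robot, and variables do not carry over. Pictures are saved under pics/ and viewed, at most 10 in all, crops included, and the job is handed in when it is done.

```bash
mkdir -p pics
cat > h.py <<'E'
import numpy as np,cv2,pickle
from station import get_state,capture,hand_in
def snap(n,f):
    c=capture(n); pickle.dump(c,open(f'pics/{f}.pkl','wb')); cv2.imwrite(f'pics/{f}.png',c['image'][:,:,::-1]); return c
def load(f): return pickle.load(open(f'pics/{f}.pkl','rb'))
def ray(c,uv):
    R=cv2.Rodrigues(np.array(c['rvec'],float))[0];t=np.array(c['tvec'],float).ravel()
    d=R.T@np.linalg.inv(c['camera_matrix'])@np.array([uv[0],uv[1],1.]); return -R.T@t,d/np.linalg.norm(d)
def onz(c,uv,z):
    o,d=ray(c,uv); return o+d*(z-o[2])/d[2]
def proj(c,p): return cv2.projectPoints(np.array(p,float).reshape(-1,1,3),np.array(c['rvec'],float),np.array(c['tvec'],float),np.array(c['camera_matrix'],float),None)[0].reshape(-1,2)
def tri(c1,a,c2,b):
    o,d=ray(c1,a);p,e=ray(c2,b);s=np.linalg.lstsq(np.c_[d,-e],p-o,rcond=None)[0]
    A=o+d*s[0];B=p+e*s[1];return (A+B)/2,np.linalg.norm(A-B)
E
python3 - <<'E'
from h import *
np.set_printoptions(precision=3,suppress=True)
s=get_state();print(s['t'],s['tool_pos'],s['ee_rot'],s['opening'])
for n in('top','side'):
    c=snap(n,n+'0');print(n,ray(c,(320,200)))
a=cv2.imread('pics/top0.png');b=cv2.imread('pics/side0.png')
E
```

```text
0.0 [ 0.256 -0.624  0.222] [-3.081 -0.607  0.001] 0.08677889093137085
top (array([ 0.371, -0.008,  1.206]), array([ 0.131, -0.009, -0.991]))
side (array([0.195, 0.828, 0.506]), array([ 0.321, -0.87 , -0.374]))
```

View pics/top0.png

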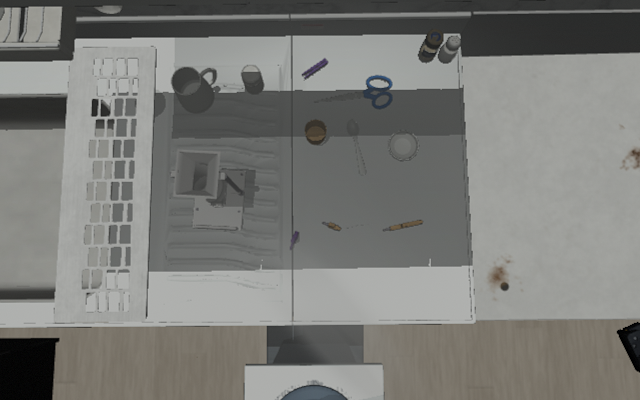

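View pics/side0.png

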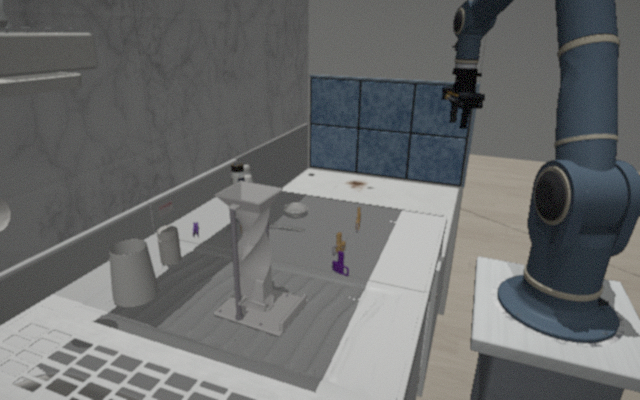

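Top view: the short wooden clip is at (332,226) and the long one at (403,225). The purple look-alikes are at (295,240) and (315,68). The stand has its funnel at (197,173) and its tray towards (217,212). The short clip meant is the pale-wood one at (332,226); I'll confirm that in an enlarged composite.

Run:
```python
from h import *
a=cv2.imread('pics/top0.png');b=cv2.imread('pics/side0.png')
R=lambda i,x0,y0,x1,y1,w,h:cv2.resize(i[y0:y1,x0:x1],(w,h),interpolation=cv2.INTER_CUBIC)
o=np.zeros((600,800,3),np.uint8)
o[:240,:480]=R(a,310,206,350,226+0,480,240) if 0 else R(a,310,206,358,230+6,480,240)[:240]
o[:240,480:]=R(b,320,200,384,248+0,320,240) if 0 else R(b,320,225,368,261+20,320,240)
o[240:,:400]=R(a,165,142,265,232,400,360)
o[240:,400:]=R(b,205,175,325,330,400,360)
o=cv2.convertScaleAbs(o,alpha=1.4)
cv2.imwrite('pics/comp.png',o)
c=load('top0')
np.set_printoptions(precision=3,suppress=True)
h=cv2.cvtColor(a,cv2.COLOR_BGR2HSV)
m=cv2.inRange(h,(8,90,60),(25,255,255))
n,l,s,ce=cv2.connectedComponentsWithStats(m)
for i in range(1,n):
    if s[i,4]>15: print('top',s[i],ce[i],onz(c,ce[i],0.02))
cs=load('side0')
m=cv2.inRange(cv2.cvtColor(b,cv2.COLOR_BGR2HSV),(8,90,60),(25,255,255))
n,l,s,ce=cv2.connectedComponentsWithStats(m)
for i in range(1,n):
    if s[i,4]>15: print('side',s[i],ce[i])
```

```text
top [403 221  19   6  52] [411.635 223.096] [ 0.471 -0.233  0.02 ]
top [391 225  10   5  27] [395.667 226.741] [ 0.463 -0.195  0.02 ]
side [357 208   3  15  32] [358.344 215.25 ]
side [336 233   9  18  86] [339.372 242.151]
```

View pics/comp.png

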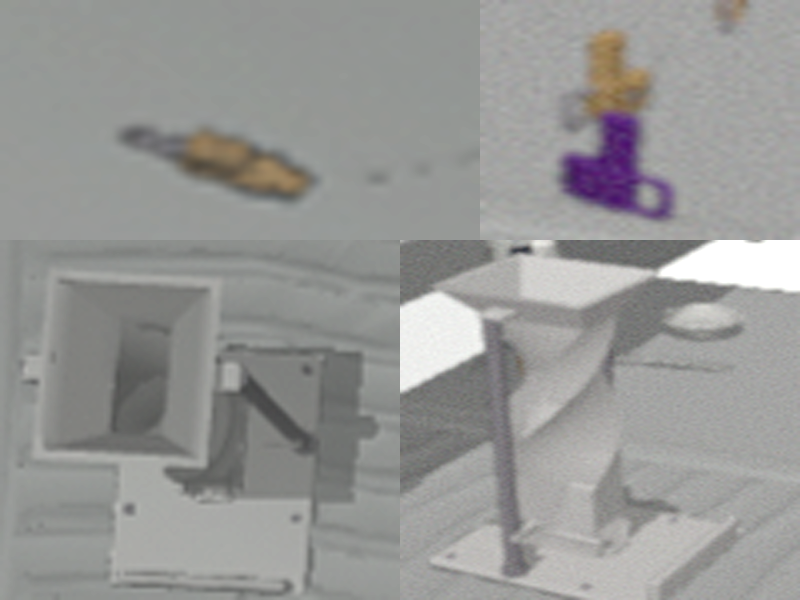

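Composite: the clip's loop is at about (322,222) and its nose at (341,229), with the tab between them, so it is the short wooden one. It stands behind the purple clip in the side view. The tray's lip is the near edge, at (193,228) to (237,229).

Run:
```python
from h import *
from scipy.spatial.transform import Rotation as Ro
np.set_printoptions(precision=3,suppress=True)
c=load('top0');cs=load('side0')
P=[onz(c,p,.24) for p in [(177.5,150),(219.5,151.3),(217,197.5),(173.8,196.5)]]
print('rim',np.array(P),np.mean(P,0)); P=np.array(P)
print('sides',[np.linalg.norm(P[i]-P[(i+1)%4]) for i in range(4)])
v=(P[0]-P[3]+P[1]-P[2]);print('stand yaw',np.degrees(np.arctan2(v[1],v[0])))
L=[onz(c,p,.024) for p in [(193,227.8),(237.5,229.5)]];print('lip',np.array(L),np.mean(L,0),np.linalg.norm(L[0]-L[1]))
w=L[0]-L[1];print('lip normal yaw',np.degrees(np.arctan2(w[1],w[0]))-90)
a=onz(c,(322,222.2),.015);b=onz(c,(341,228.7),.015);print('clip',a,b,np.linalg.norm(a-b),(a+b)/2,np.degrees(np.arctan2(*(a-b)[[1,0]])))
print('tab',onz(c,(331,223.6),.054),tri(c,(331,223.6),cs,(339,234.5)))
s=get_state();R=Ro.from_rotvec(s['ee_rot']).as_matrix();print(R)
p=np.array([.462,-.045,.16]);print('d',R.T@(p-s['tool_pos']))
```

```text
rim [[0.6   0.261 0.24 ]
 [0.597 0.178 0.24 ]
 [0.506 0.182 0.24 ]
 [0.509 0.265 0.24 ]] [0.553 0.221 0.24 ]
sides [np.float64(0.08237529420230554), np.float64(0.09109762715329428), np.float64(0.08357509752342536), np.float64(0.09186197972521373)]
stand yaw -2.425898884769474
lip [[0.465 0.279 0.024]
 [0.46  0.175 0.024]] [0.462 0.227 0.024] 0.10438714132148273
lip normal yaw -2.7175618262883603
clip [ 0.476 -0.023  0.015] [ 0.46  -0.068  0.015] 0.04715465011830286 [ 0.468 -0.045  0.015] 70.51448325385557
tab [ 0.469 -0.043  0.054] (array([ 0.468, -0.044,  0.05 ]), np.float64(0.0027163894096551527))
[[ 0.925  0.379 -0.001]
 [ 0.379 -0.925  0.002]
 [-0.    -0.002 -1.   ]]
d [ 0.41  -0.458  0.062]
```

```bash
python3 -m pendant '[{"offset":[3,-3.3,0],"rot":[0,0,-0.14]},{"offset":[6,-6.6,0],"rot":[0,0,-0.28]},{"offset":[9,-9.9,1],"rot":[0,0,-0.42]},{"offset":[12,-13.2,1],"rot":[0,0,-0.56]},{"offset":[15,-16.5,1],"rot":[0,0,-0.7]},{"offset":[18,-19.8,1],"rot":[0,0,-0.84]},{"offset":[21,-23,1],"rot":[0,0,-0.84]},{"offset":[24,-26.3,1],"rot":[0,0,-0.84]}]' 0.6
cat >> h.py <<'E'
from scipy.spatial.transform import Rotation as Ro
np.set_printoptions(precision=3,suppress=True)
def go(p,yaw):  # tool y yaw, deg, tool down
    s=get_state();R=Ro.from_rotvec(s['ee_rot']);M=R.as_matrix();y=np.radians(yaw)
    Y=np.array([np.cos(y),np.sin(y),0]);Z=np.array([0,0,-1.]);T=np.c_[np.cross(Y,Z),Y,Z]
    print('t',s['t'],'tcp',s['tool_pos'],'offset cm',100*M.T@(np.array(p)-s['tool_pos']),'rot',Ro.from_matrix(M.T@T).as_rotvec(),'F',s['force'],s['opening'],s['grasp_force'],'q',np.array(s['joint_positions']))
E
python3 -c "
from h import *
go([.468,-.044,.16],-19.5)"
```

```text
t: 0.9
tool_pos: [0.3784, -0.2885, 0.2124]
ee_rot: [-2.567, -1.811, 0.0]
force: [1.2, 0.0, -0.3]
opening: 0.0521
grasp_force: 0.0
t 0.9 tcp [ 0.378 -0.289  0.212] offset cm [26.045  0.234  5.237] rot [-0.     0.    -0.002] F [ 1.191  0.026 -0.264] 0.052140200141171364 0.0 q [ 0.897  0.177 -0.376  1.985  0.078  0.993  0.142]
```

```bash
python3 -m pendant '[{"offset":[4.5,0,1],"rot":[0,0,0]},{"offset":[9,0.1,2],"rot":[0,0,0]},{"offset":[13.5,0.1,3],"rot":[0,0,0]},{"offset":[18,0.2,4],"rot":[0,0,0]},{"offset":[22,0.2,5],"rot":[0,0,0]},{"offset":[26,0.2,5.2],"rot":[0,0,0]},{"offset":[26,0.2,5.2],"rot":[0,0,0]}]'
python3 - <<'E'
from h import *
go([.468,-.044,.16],-19.5)
c=snap('wrist','w1')
p=proj(c,[[.468,-.044,.054],[.476,-.023,.015],[.46,-.068,.015]]);print(p)
x,y=np.clip(p[0].astype(int),[160,120],[480,280])
cv2.imwrite('pics/w1c.png',cv2.resize(c['image'][y-120:y+120,x-160:x+160,::-1],None,fx=2.5,fy=2.5));print(x-160,y-120)
E
```

```text
t: 1.6
tool_pos: [0.4685, -0.04, 0.1604]
ee_rot: [-2.557, -1.822, -0.004]
force: [-0.4, -0.3, 0.0]
opening: 0.0525
grasp_force: 0.0
t 1.6 tcp [ 0.469 -0.04   0.16 ] offset cm [-0.399  0.084  0.039] rot [-0.    -0.003  0.008] F [-0.37  -0.35   0.036] 0.05245523589097717 0.0 q [ 0.472  0.255 -0.549  2.049  0.167  0.88  -0.502]
[[317.728 198.676]
 [318.47  164.61 ]
 [317.952 210.894]]
157 78
```

View pics/w1c.png

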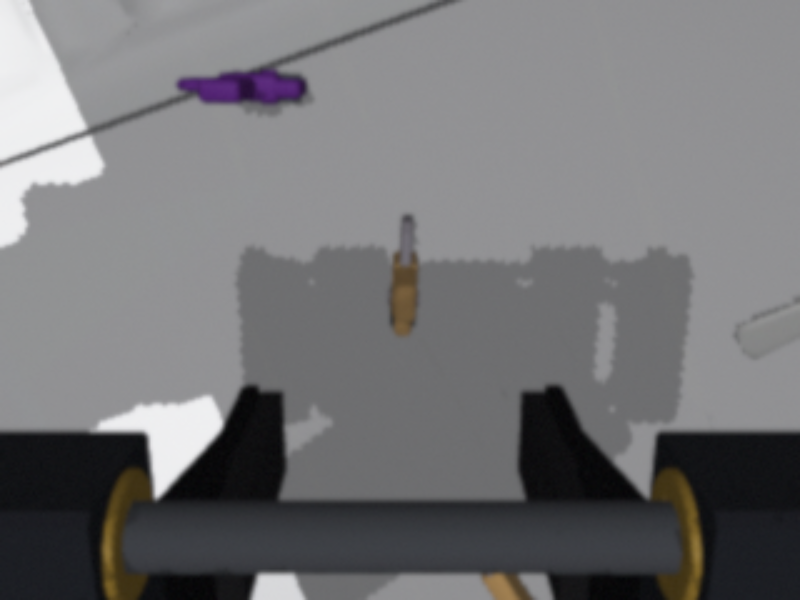

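Wrist crop: the short wooden clip is centred, with its loop at full-frame (320,165) and its nose at (318,211). That agrees with the prediction to about 1 px. The purple one is well clear.

Run:
```python
from h import *
c=load('w1')
a=onz(c,(319.8,164.8),.012);b=onz(c,(317.8,211.2),.012);print(a,b,(a+b)/2,np.linalg.norm(a-b),np.degrees(np.arctan2(*(a-b)[[1,0]])))
m=(a+b)/2
go([m[0],m[1],.027],np.degrees(np.arctan2(*(a-b)[[1,0]]))-90)
```

```text
[ 0.477 -0.024  0.012] [ 0.459 -0.069  0.012] [ 0.468 -0.047  0.012] 0.04840534603137834 68.6975227192959
t 1.65 tcp [ 0.468 -0.043  0.16 ] offset cm [-0.338  0.173 13.329] rot [-0.001 -0.001  0.036] F [ 0.558 -0.649 -0.716] 0.052503994201228456 0.0 q [ 0.475  0.254 -0.546  2.049  0.168  0.881 -0.5  ]
```

```bash
python3 -m pendant '[{"offset":[-0.2,0.1,3],"rot":[0,0,0.03]},{"offset":[-0.2,0.1,6],"rot":[0,0,0.03]},{"offset":[-0.2,0.1,8.5],"rot":[0,0,0.03]},{"offset":[-0.2,0.1,10.5],"rot":[0,0,0.03]},{"offset":[-0.2,0.1,12.3],"rot":[0,0,0.03]},{"offset":[-0.2,0.1,13.2],"rot":[0,0,0.03]},{"offset":[-0.2,0.1,13.2],"rot":[0,0,0.03]},{"offset":[-0.2,0.1,13.2],"rot":[0,0,0.03]}]' 0.45
python3 -m pendant '[{"offset":[0,0,0],"rot":[0,0,0]},{"offset":[0,0,0],"rot":[0,0,0]},{"offset":[0,0,0],"rot":[0,0,0]},{"offset":[0,0,0],"rot":[0,0,0]},{"offset":[0,0,0],"rot":[0,0,0]},{"offset":[0,0,0],"rot":[0,0,0]},{"offset":[0,0,0],"rot":[0,0,0]},{"offset":[0,0,0],"rot":[0,0,0]}]' 0
python3 -c "
from h import *
go([.468,-.0465,.028],-21.3)"
```

```text
t: 2.45
tool_pos: [0.468, -0.0487, 0.029]
ee_rot: [2.594, 1.771, 0.001]
force: [0.5, 0.3, -0.3]
opening: 0.0392
grasp_force: 0.0
t: 3.25
tool_pos: [0.4677, -0.0482, 0.0286]
ee_rot: [2.594, 1.772, 0.0]
force: [0.4, 0.0, 2.1]
opening: 0.0076
grasp_force: 30.0
t 3.25 tcp [ 0.468 -0.048  0.029] offset cm [ 0.17  -0.036  0.062] rot [ 0.  0. -0.] F [0.449 0.023 2.082] 0.007635207412006116 30.00045224558562 q [ 0.373  0.462 -0.442  2.156  0.349  0.591 -0.692]
```

```bash
python3 -m pendant '[{"offset":[0,0,-3],"rot":[0,0,0]},{"offset":[0,0,-7],"rot":[0,0,0]},{"offset":[0,0,-11],"rot":[0,0,0]},{"offset":[0,0,-15],"rot":[0,0,0]},{"offset":[0,0,-19],"rot":[0,0,0]},{"offset":[0,0,-23],"rot":[0,0,0]},{"offset":[0,0,-26],"rot":[0,0,0]},{"offset":[0,0,-28],"rot":[0,0,0]}]'
python3 -c "
from h import *
go([.553,.221,.31],-92.5)"
```

```text
t: 4.05
tool_pos: [0.4682, -0.0481, 0.311]
ee_rot: [2.592, 1.771, 0.003]
force: [0.7, -0.3, -0.8]
opening: 0.0077
grasp_force: 30.0
t 4.05 tcp [ 0.468 -0.048  0.311] offset cm [28.153 -1.878  0.103] rot [ 0.003 -0.002  1.242] F [ 0.685 -0.265 -0.846] 0.007669085279537225 30.00025444664061 q [ 0.545  0.092 -0.567  1.851  0.054  1.211 -0.411]
```

```bash
python3 -m pendant '[{"offset":[2.5,0,0],"rot":[0,0,0.13]},{"offset":[5,-0.2,0],"rot":[0,0,0.27]},{"offset":[8,-0.4,0],"rot":[0,0,0.41]},{"offset":[11,-0.6,0],"rot":[0,0,0.55]},{"offset":[14,-0.8,0],"rot":[0,0,0.69]},{"offset":[17,-1,0],"rot":[0,0,0.83]},{"offset":[20,-1.2,0],"rot":[0,0,0.97]},{"offset":[22,-1.4,0],"rot":[0,0,1.1]}]'
python3 -c "
from h import *
go([.553,.221,.31],-92.5)"
```

```text
t: 4.85
tool_pos: [0.5345, 0.1642, 0.3081]
ee_rot: [-3.137, -0.15, 0.001]
force: [-0.2, 0.1, -1.3]
opening: 0.0075
grasp_force: 30.0
t 4.85 tcp [0.534 0.164 0.308] offset cm [ 2.386 -5.481 -0.191] rot [-0.001  0.001  0.139] F [-0.245  0.097 -1.347] 0.007523136990218414 29.99423023313284 q [ 0.099  0.266 -0.583  1.672  0.152  1.25  -1.991]
```

```bash
python3 -m pendant '[{"offset":[0.6,-1.5,0],"rot":[0,0,0.07]},{"offset":[1.2,-3,0],"rot":[0,0,0.14]},{"offset":[1.8,-4.3,0],"rot":[0,0,0.14]},{"offset":[2.2,-5.2,0],"rot":[0,0,0.14]},{"offset":[2.2,-5.2,0],"rot":[0,0,0.14]},{"offset":[2.2,-5.2,0],"rot":[0,0,0.14]}]'
python3 - <<'E'
from h import *
go([.553,.221,.31],-92.5)
c=snap('wrist','w2'); t=snap('top','t2'); s=snap('side','s2')
o=np.zeros((600,800,3),np.uint8)
o[:250,:400]=cv2.resize(c['image'][:,:,::-1],(400,250))
o[:300,400:]=cv2.resize(t['image'][130:250,140:300,::-1],(400,300),interpolation=2)
o[300:]=cv2.resize(s['image'][125:125+75,180:180+200,::-1],(800,300),interpolation=2)
cv2.imwrite('pics/c2.png',cv2.convertScaleAbs(o,alpha=1.3))
E
```

```text
t: 5.45
tool_pos: [0.5513, 0.2152, 0.3083]
ee_rot: [3.14, -0.064, -0.001]
force: [0.4, -0.6, -1.3]
opening: 0.0075
grasp_force: 30.0
t 5.45 tcp [0.551 0.215 0.308] offset cm [ 0.146 -0.582 -0.168] rot [0.001 0.    0.003] F [ 0.414 -0.623 -1.342] 0.007479980082579414 29.99979928135872 q [-0.006  0.324 -0.571  1.599  0.181  1.273 -2.218]
```

View pics/c2.png

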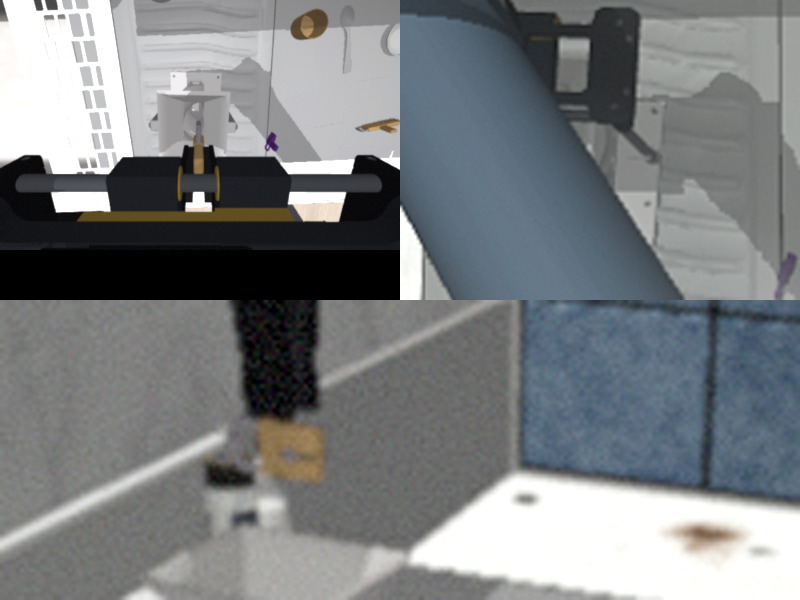

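The composite shows the clip held upright over the funnel, loop pointing away from the robot. I'll enlarge the wrist view to centre it and the start side view to check the lip.

Run:
```python
from h import *
c=load('w2');s=load('side0')
o=np.zeros((600,800,3),np.uint8)
# wrist: crop x 230-400,y 105-255 -> x4
o[:600,:480]=cv2.resize(c['image'][105:255,250:370,::-1],(480,600),interpolation=2)
o[:320,480:]=cv2.resize(s['image'][260:340,220:300+0,::-1] if 0 else s['image'][260:340,225:305,::-1],(320,320),interpolation=2)
cv2.imwrite('pics/c3.png',o)
print('rim pred',proj(c,[[.6,.261,.24],[.597,.178,.24],[.506,.182,.24],[.509,.265,.24]]),'axis',proj(c,[[.553,.221,.24],[.553,.221,.21]]))
print('lip pred side',proj(s,[[.465,.279,.024],[.46,.175,.024],[.465,.279,.0],[.46,.175,.0]]))
```

```text
rim pred [[250.058 147.867]
 [365.788 147.386]
 [360.287 261.01 ]
 [256.693 261.413]] axis [[308.873 207.536]
 [309.747 195.85 ]]
lip pred side [[281.898 323.86 ]
 [306.976 292.864]
 [282.103 334.905]
 [306.896 303.07 ]]
```

View pics/c3.png

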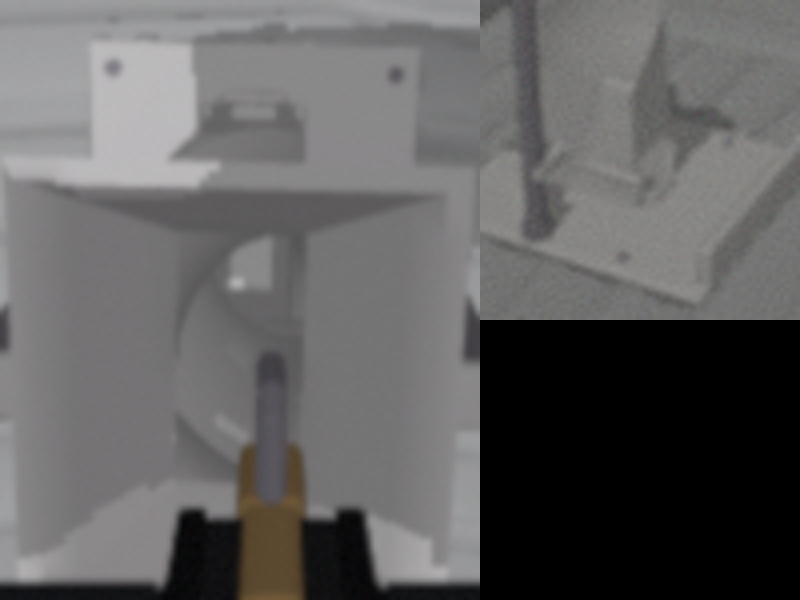

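Run:
```python
from h import *
c=load('w2')
for z in(.28,.292,.303): print('loop end',onz(c,(318,193),z))
print('slot far',onz(c,(293.75,163.75),.21),onz(c,(325.75,163.75),.21),'rim far',onz(c,(251,145.5),.24),onz(c,(368.8,145.5),.24))
go([.5525,.2205,.225],-92.5)
```

```text
loop end [0.576 0.213 0.28 ]
loop end [0.58  0.213 0.292]
loop end [0.583 0.213 0.303]
slot far [0.581 0.233 0.21 ] [0.58  0.207 0.21 ] rim far [0.602 0.26  0.24 ] [0.598 0.176 0.24 ]
t 5.6 tcp [0.551 0.215 0.309] offset cm [ 0.079 -0.59   8.356] rot [ 0.001 -0.     0.001] F [-0.131  0.182  0.111] 0.00753939296336811 29.999794433824718 q [-0.005  0.323 -0.57   1.599  0.181  1.273 -2.218]
```

```bash
python3 -m pendant '[{"offset":[-0.1,-0.6,0],"rot":[0,0,0]},{"offset":[-0.1,-0.6,0],"rot":[0,0,0]},{"offset":[-0.1,-0.6,1.5],"rot":[0,0,0]},{"offset":[-0.1,-0.6,3],"rot":[0,0,0]},{"offset":[-0.1,-0.6,4.5],"rot":[0,0,0]},{"offset":[-0.1,-0.6,5.5],"rot":[0,0,0]},{"offset":[-0.1,-0.6,6],"rot":[0,0,0]},{"offset":[-0.1,-0.6,6],"rot":[0,0,0]}]'
python3 -c "
from h import *
go([.5505,.221,.225],-92.5)"
```

```text
t: 6.4
tool_pos: [0.5502, 0.2215, 0.2475]
ee_rot: [3.14, -0.065, -0.003]
force: [0.8, -0.2, 0.5]
opening: 0.0077
grasp_force: 30.0
t 6.4 tcp [0.55  0.222 0.247] offset cm [0.031 0.051 2.246] rot [0.001 0.002 0.002] F [ 0.78  -0.235  0.454] 0.007670018885454762 29.999894625507295 q [-0.024  0.371 -0.564  1.679  0.213  1.156 -2.256]
```

```bash
python3 -m pendant '[{"offset":[0,0,0.7],"rot":[0,0,0]},{"offset":[0,0,1.4],"rot":[0,0,0]},{"offset":[0,0,2],"rot":[0,0,0]},{"offset":[0,0,2.3],"rot":[0,0,0]},{"offset":[0,0,2.3],"rot":[0,0,0]},{"offset":[0,0,2.3],"rot":[0,0,0]},{"offset":[0,0,2.3],"rot":[0,0,0]}]'
python3 -c "
from h import *
go([.5505,.221,.225],-92.5)"
```

```text
t: 7.1
tool_pos: [0.5508, 0.2219, 0.2259]
ee_rot: [-3.141, 0.065, -0.001]
force: [-0.4, -0.4, 1.1]
opening: 0.0076
grasp_force: 30.0
t 7.1 tcp [0.551 0.222 0.226] offset cm [-0.024  0.094  0.088] rot [-0.    -0.001  0.002] F [-0.418 -0.395  1.085] 0.007575340454036674 29.99986048322171 q [-0.029  0.389 -0.559  1.706  0.227  1.111 -2.268]
```

No contact. Releasing with a small opening.

```bash
python3 -m pendant '[{"offset":[0,0,0],"rot":[0,0,0]},{"offset":[0,0,0],"rot":[0,0,0]},{"offset":[0,0,0],"rot":[0,0,0]},{"offset":[0,0,0],"rot":[0,0,0]},{"offset":[0,0,0],"rot":[0,0,0]}]' 0.19
python3 -m pendant '[{"offset":[0,0,-2],"rot":[0,0,0]},{"offset":[0,0,-5],"rot":[0,0,0]},{"offset":[0,0,-9],"rot":[0,0,0]},{"offset":[0,0,-13],"rot":[0,0,0]},{"offset":[-2,0,-15],"rot":[0,0,0]},{"offset":[-5,3,-16],"rot":[0,0,0]},{"offset":[-8,7,-16],"rot":[0,0,0]},{"offset":[-9,11,-16],"rot":[0,0,0]}]'
python3 - <<'E'
from h import *
go([.5,.1,.38],-92.5)
s=snap('side','s4');w=snap('wrist','w4')
o=np.zeros((600,800,3),np.uint8)
o[:,:400]=cv2.resize(s['image'][180:330,215:315,::-1],(400,600),interpolation=2)
o[:250,400:]=cv2.resize(w['image'][:,:,::-1],(400,250))
o[250:,400:]=cv2.resize(s['image'][265:335,230:310,::-1],(400,350),interpolation=2)
cv2.imwrite('pics/c4.png',cv2.convertScaleAbs(o,alpha=1.3))
E
```

```text
t: 7.6
tool_pos: [0.5506, 0.2218, 0.2256]
ee_rot: [-3.141, 0.065, -0.0]
force: [0.4, 0.4, 1.0]
opening: 0.0163
grasp_force: 0.0
t: 8.4
tool_pos: [0.4536, 0.1158, 0.3863]
ee_rot: [3.141, -0.059, 0.002]
force: [0.7, -0.8, 0.4]
opening: 0.0167
grasp_force: 0.0
t 8.4 tcp [0.454 0.116 0.386] offset cm [4.696 1.409 0.636] rot [ 0.    -0.001  0.006] F [ 0.724 -0.834  0.395] 0.016728904382948297 0.0 q [ 0.184  0.044 -0.539  1.727  0.024  1.376 -1.968]
```

View pics/c4.png

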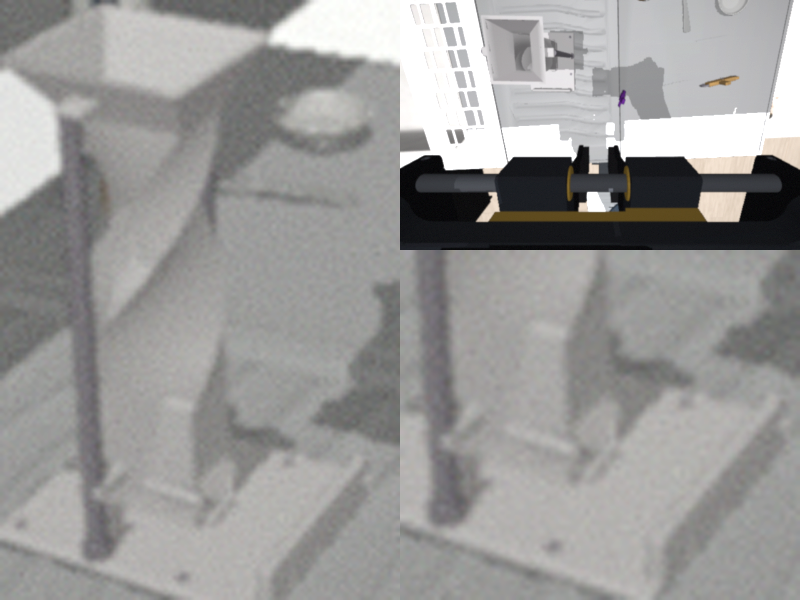

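The side view shows no clip outside the stand; the groove walls may hide it. I'll look down the chute with the wrist camera.

Run:
```python
from h import *
w=load('w4');s=get_state();o,_=ray(w,(320,200));print('cam',o,'cam-tcp',o-s['tool_pos'],_)
print('axis in w4',proj(w,[[.5525,.22,.24],[.5525,.22,.03]]))
go(np.r_[(np.array([.5525,.2205])-(o-s['tool_pos'])[:2]),.386],-92.5)
d=cv2.absdiff(load('s4')['image'],load('side0')['image'])[180:340,205:330].max(2)
d=cv2.GaussianBlur(d,(5,5),0);ys,xs=np.where(d>12);print(len(xs),(xs.min()+205,xs.max()+205,ys.min()+180,ys.max()+180) if len(xs) else '',np.c_[xs+205,ys+180][::max(1,len(xs)//15)].tolist())
```

```text
cam [0.536 0.104 0.549] cam-tcp [ 0.08  -0.006  0.163] [-0.308  0.    -0.952]
axis in w4 [[185.987  83.544]
 [238.723  88.85 ]]
t 8.5 tcp [0.455 0.11  0.386] offset cm [  1.1   -11.727  -0.039] rot [ 0.004 -0.002 -0.006] F [0.284 0.31  0.287] 0.01621142073848088 0.0 q [ 0.187  0.044 -0.532  1.727  0.027  1.376 -1.971]
1106 (np.int64(293), np.int64(329), np.int64(246), np.int64(292)) [[327, 246], [312, 252], [321, 255], [314, 259], [325, 262], [308, 266], [303, 269], [321, 271], [310, 274], [328, 276], [313, 279], [317, 281], [319, 283], [319, 285], [304, 288], [320, 291]]
```

```bash
python3 -m pendant '[{"offset":[0.5,-3.5,0],"rot":[0,0,0]},{"offset":[0.8,-7,0],"rot":[0,0,0]},{"offset":[1.1,-10,0],"rot":[0,0,0]},{"offset":[1.1,-11.6,0],"rot":[0,0,0]},{"offset":[1.1,-11.6,0],"rot":[0,0,0]},{"offset":[1.1,-11.6,0],"rot":[0,0,0]},{"offset":[1.1,-11.6,0],"rot":[0,0,0]}]'
python3 - <<'E'
from h import *
w=snap('wrist','w5')
a=proj(w,[[.5525,.2205,.24],[.5525,.2205,.03]]);print(a)
x,y=a.mean(0).astype(int);x0=max(0,x-60);y0=max(0,y-55);i=w['image'][y0:y0+110,x0:x0+120,::-1];print(x0,y0)
cv2.imwrite('pics/c5.png',cv2.convertScaleAbs(cv2.resize(i,(640,587),interpolation=2),alpha=1.5))
E
```

```text
t: 9.2
tool_pos: [0.4723, 0.2297, 0.3855]
ee_rot: [3.14, -0.068, 0.0]
force: [-0.1, -0.0, -1.2]
opening: 0.0169
grasp_force: 0.0
[[323.027  98.147]
 [320.647  97.434]]
261 42
```

View pics/c5.png

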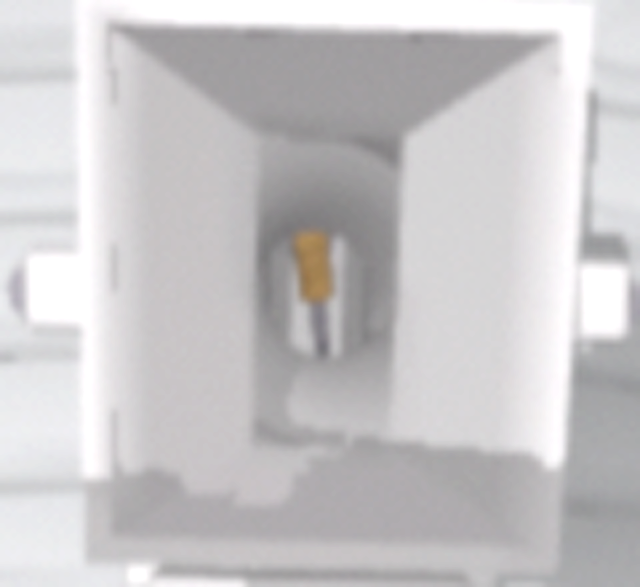

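Looking down the chute, wood is at crop (313,265) and the loop at (320,330). So the loop points to the robot side, where the lip is. Next I check the position and scale against a resting clip.

Run:
```python
from h import *
w=load('w5');f=5.3333
im=w['image'][:,:,::-1].copy();h=cv2.cvtColor(im,cv2.COLOR_BGR2HSV);m=cv2.inRange(h,(8,90,40),(28,255,255));m[:, :290]=0;m[:,350:]=0;m[:70]=0;m[125:]=0
ys,xs=np.where(m);print('wood',xs.min(),xs.max(),ys.min(),ys.max(),len(xs))
for z in(.03,.06,.1): print(z,onz(w,(xs.mean(),ys.mean()),z),onz(w,(261+320/f,42+355/f),z),'px/mm',np.diff(proj(w,[[.5525,.22,z],[.5525,.23,z]])[:,0])/10)
# expected rest, centred: clip x axis = -x
R=Ro.from_euler('z',177.5,degrees=True).as_matrix()
P=np.array([[-23,0,20],[-23,5,18],[23,0,18],[7,4,54],[-7,4,54],[7,-4,54],[-7,-4,54],[23,0,2]])/1000+[0,0,.006]
print('exp px',proj(w,P@R.T+[.5525,.2205,0]))
k=cv2.Rodrigues(np.array(w['rvec'],float))[0];print('slot exit px',proj(w,[[.5805,.2205,.03],[.5245,.2205,.03]]))
```

```text
wood 317 322 86 97 58
0.03 [0.561 0.222 0.03 ] [0.536 0.221 0.03 ] px/mm [-0.649]
0.06 [0.561 0.222 0.06 ] [0.537 0.221 0.06 ] px/mm [-0.689]
0.1 [0.56  0.223 0.1  ] [0.538 0.221 0.1  ] px/mm [-0.75]
exp px [[320.683  81.704]
 [323.924  81.765]
 [320.546 112.663]
 [323.586 102.528]
 [323.653  92.432]
 [318.095 102.521]
 [318.113  92.425]
 [320.446 112.188]]
slot exit px [[319.918  78.104]
 [321.351 116.128]]
```

Run:
```python
from h import *
A=np.mean([load(f)['image'].astype(float) for f in('side0','s2')],0)
B=np.mean([load('s4')['image'].astype(float)]+[snap('side','sx')['image'].astype(float) for _ in range(8)],0)
cs=load('s4')
R=Ro.from_euler('z',177.5,degrees=True).as_matrix()
P=np.array([[-23,-5,0],[-23,-5,24],[23,-5,0],[23,-5,24],[7,-4,54],[-7,-4,54]])/1000+[0,0,.006]
q=proj(cs,P@R.T+[.559,.2205,0]);print(q)
D=np.abs(B-A)[250:315,225:290].max(2);D=cv2.GaussianBlur(D,(3,3),0)
for k in np.argsort(D.ravel())[::-1][:12]: y,x=divmod(k,65);print(x+225,y+250,D[y,x].round(1),end='; ')
i=B[262:312,235:285,::-1]; j=A[262:312,235:285,::-1]
o=np.hstack([cv2.resize(v,(400,400),interpolation=2) for v in(j,i)]);cv2.imwrite('pics/c6.png',np.clip(o*1.4,0,255))
```

```text
[[240.269 300.352]
 [239.638 290.056]
 [260.436 306.278]
 [260.012 295.832]
 [252.47  280.221]
 [246.194 278.527]]
279 308 35.4; 279 302 35.4; 278 303 35.4; 282 311 35.4; 280 312 35.3; 283 304 35.3; 283 303 35.3; 289 308 35.3; 279 312 35.2; 281 311 35.2; 284 301 35.2; 283 312 35.2; [ WARN:0@3.693] global loadsave.cpp:1063 imwrite_ Unsupported depth image for selected encoder is fallbacked to CV_8U.
```

View pics/c6.png

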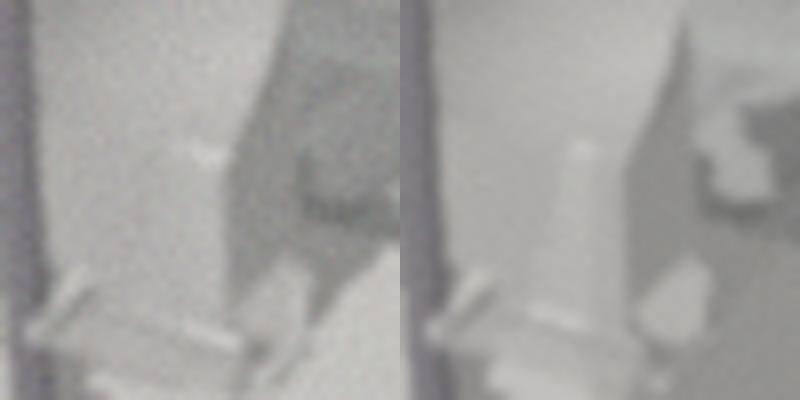

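The side view can't show the groove: its rails hide the clip. I'll check the clip's height by parallax, moving the wrist camera ±25 mm over the mouth and tracking the wood/loop edge.

```bash
cat > e.py <<'E'
from h import *
import sys
w=[snap('wrist',sys.argv[1]) for _ in range(6)][-1]
o,_=ray(w,(320,200));print('cam',o)
h=cv2.cvtColor(w['image'],cv2.COLOR_RGB2HSV);m=cv2.inRange(h,(8,90,40),(28,255,255))
a=proj(w,[[.5525,.2205,.06]])[0];print(a);x,y=a.astype(int);k=np.zeros_like(m);k[max(0,y-25):y+25,x-12:x+12]=255;m&=k
ys,xs=np.where(m);print('wood x',xs.min(),xs.max(),'y',ys.min(),ys.max(),len(xs))
S=w['image'][max(0,y-25):y+25,x-3:x+3].astype(float);v=(S[:,:,0]-S[:,:,2]).mean(1);v=cv2.GaussianBlur(v.reshape(-1,1),(1,3),0).ravel()
T=v.max()/2;i=[j for j in range(len(v)-1) if (v[j]-T)*(v[j+1]-T)<0];print('edges',[max(0,y-25)+j+(v[j]-T)/(v[j]-v[j+1]) for j in i],'max',v.max())
E
python3 -m pendant '[{"offset":[1.2,0,0],"rot":[0,0,0]},{"offset":[2.5,0,0],"rot":[0,0,0]},{"offset":[2.5,0,0],"rot":[0,0,0]},{"offset":[2.5,0,0],"rot":[0,0,0]}]' >/dev/null; python3 e.py p1
python3 -m pendant '[{"offset":[-2,0,0],"rot":[0,0,0]},{"offset":[-4,0,0],"rot":[0,0,0]},{"offset":[-5,0,0],"rot":[0,0,0]},{"offset":[-5,0,0],"rot":[0,0,0]},{"offset":[-5,0,0],"rot":[0,0,0]}]'; python3 e.py p2
```

```text
cam [0.579 0.226 0.548]
[322.056 114.767]
wood x 319 323 y 107 114 34
edges [np.float64(106.55854430379748), np.float64(114.88088235294117)] max 44.29166666666667
t: 10.85
tool_pos: [0.4475, 0.2318, 0.3858]
ee_rot: [3.141, -0.066, 0.002]
force: [0.7, -0.3, -0.3]
opening: 0.0163
grasp_force: 0.0
cam [0.53  0.228 0.548]
[321.985  79.184]
wood x 317 323 y 63 80 82
edges [np.float64(63.15524193548387), np.float64(80.16614906832298)] max 48.125
```

Run:
```python
from h import *
a,b,c=load('p1'),load('p2'),load('w5')
print(tri(a,(321,114.9),b,(320,80.2)),tri(a,(321,114.9),c,(320,97.8)),tri(c,(320,97.8),b,(320,80.2)))
```

```text
(array([0.552, 0.223, 0.049]), np.float64(0.0013161943272434016)) (array([0.552, 0.222, 0.055]), np.float64(0.00029392254515186723)) (array([0.552, 0.222, 0.041]), np.float64(0.0016010621217861186))
```

The wood edge triangulates to z ≈ 0.05 m. A resting clip's tab top should be at 0.06 m, so it is down in the groove about 7 mm off the axis, with the loop towards the lip.

```bash
python3 -c "
from h import *
print(hand_in())"
```

```text
the job is handed in; nothing more can be done
None
```

I handed the job in at about 11 s: by my measurements the short clip is in the tray's groove with its loop towards the lip, about 7 mm off the guide's axis. I judged it upright only from the view down the chute, as the rails hide it from the side. The arm stayed clear of the long clip, and the hand-in gave no verdict.

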